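# Crimp the vial and show its base to the inspection camera

## Task

Crimp the amber vial that stands in the press: pull the press's lever over to its stop and let it come back fully, with the vial still in its nest. Then lift that vial out and hold it still in the air in front of the inspection camera, cap away from the lens, its base squarely facing the lens, centred on the lens and 100 mm from it. Finish while still holding the vial there, and leave the other things where they stand.

Things in the scene. Friction and masses are not known exactly. Their poses are not given: they have to be found in the camera images.
- press: Vial crimping press, bolted down: grey plate 170 (x) x 275 (y) x 12 mm. Origin under the nest on the bench; -x side roughly towards the robot, z up. Two steel jaws on grey posts at +x and -x of the nest, 100 mm high; open, they end 37 mm from its axis, posts at 61 mm; 75 mm is free at +y and -y for fingers closing along y. The lever moves the jaws 22 mm in to the cap; they open as it returns.
- nest (a point): Centre of the nest's floor, 22 mm above the bench, on the press's z axis. The nest is a shallow round socket, inner radius 22 mm, with a steel rim of 29 mm outer radius that ends 10 mm above its floor (32 mm above the bench). Axes as the press's.
- lever (a joint): Angle of the press's lever (rad): 0 at rest, where it leans 0.35 rad (20 degrees) to the press's +x; it grows as the ball is pulled towards the press's -x, to the stop at 0.70, where it leans 0.35 rad to -x. A spring returns it: about 3 N at the ball near rest and 8 N at the stop.
- lever_ball (a point): Centre of the black ball, 32 mm diameter, on the end of the lever: a steel rod of 12 mm diameter that swings in the press's x-z plane. The ball is 130 mm from the pivot, some 156 mm above the bench at rest and 164 mm in mid swing.
- lever_pivot (a point): Pivot of the lever, fixed on the press at x = -20, y = -115, z = 34 mm of the press; its axis is the press's y. Axes as the press's.
- vial: The vial to be crimped, the one that stands in the nest between the jaws: amber glass body 41 mm diameter, straight for 54 mm above its base, then a shoulder to 64 mm, and an aluminium cap of 32 mm diameter from 64 to 78 mm. Origin at the centre of its base, z along its axis to the cap. About 60 g.
- vial_base (a point): Centre of the vial's base (the vial's origin); axes as the vial's.
- vial_cap (a point): Centre of the top of the vial's cap, 78 mm above its base; axes as the vial's.
- camera: Stand of the inspection camera, bolted to the bench: a dark steel plate 190 x 120 x 12 mm (x from -35 to +155 mm, y +-60 mm of its origin) with two aluminium cheeks that carry the camera head 90 mm to +x of the origin; the cheeks are 100 mm high. Its -x side is turned more or less to the robot. Origin on the bench, z up.
- lens (a point): Centre of the camera's lens glass, at the upper end of a black barrel of 44 mm diameter (54 mm at the front ring), some 120 to 130 mm above the bench. Its z axis points out of the lens along the line of sight: upwards, leaning towards the stand's -x by 0.35 to 0.70 rad from vertical (set differently each time); its y axis is the stand's y, level.
- vial_b: Another vial of the same kind and size, standing upright on the press's base plate beside the nest, about 108 mm to the press's +y; bystander. Origin at the centre of its base.
- vial_c: A third vial of the same kind, standing upright on the bench beside the camera's stand; bystander. Origin at the centre of its base.
- beaker: Glass beaker, 68 mm diameter, 90 mm high, on the bench behind; bystander. Origin at the centre of its underside.
- bottle: Amber reagent bottle, 62 mm diameter, 150 mm high, on the left of the bench; bystander. Origin at the centre of its underside.
- jar: White plastic jar with lid, 66 mm diameter, 80 mm high, on the right of the bench; bystander. Origin at the centre of its underside.
- spoon: Steel lab spoon, 160 mm long, lying flat in the middle of the bench between press and camera; bystander. Origin at its middle, underneath.

How it is judged:
On the way, in this order (a step that is already met when the one before it is completed fails the run):
1. the lever is at its stop while the vial stands in the nest (value of joint lever above 0.66 rad and distance between vial_base and nest below 0.008 m and angle between vial's own z axis and vertical below 0.12 rad), for 0.1 s.
2. the lever is back at rest and the vial still stands in the nest (value of joint lever below 0.06 rad and distance between vial_base and nest below 0.008 m and angle between vial's own z axis and vertical below 0.12 rad), for 0.2 s.
At the end, for the whole second after the job is handed in: Held still in the fingers, touching nothing else: base 85-115 mm from the lens along its axis, at most 12 mm off it in x and in y, vial axis within 0.15 rad of the lens axis, base towards the lens; lever at rest (below 0.06 rad) (z of vial_base in the frame of lens between 0.085 and 0.115 m and x of vial_base in the frame of lens between -0.012 and 0.012 m and y of vial_base in the frame of lens between -0.012 and 0.012 m and angle between the z axis of vial and the z axis of lens, either way round below 0.15 rad and z of vial_cap in the frame of lens above 0.14 m and height (world z) of vial_base above 0.15 m and contact force between the fingers and vial above 2 N and contact force between vial and camera below 0.1 N and contact force between vial and press below 0.1 N and linear speed of vial below 0.02 m/s and angular speed of vial below 0.15 rad/s and value of joint lever below 0.06 rad); the arm keeps its last pose, push and grip.
It fails at once if the camera's head is knocked out of its setting (lens moved by 6 mm) (distance of lens from where it was at the start of the episode above 0.006 m).
It fails at once if another thing on the bench is shifted by more than 20 mm (distance of any of vial_b, vial_c, beaker, bottle, jar, spoon from where it was at the start of the episode above 0.02 m).
It fails at once if another vial or vessel is tipped over (angle between any of vial_b, vial_c, beaker, bottle, jar's own z axis and vertical above 0.4 rad).
It also fails if it takes over 58 s, if anything falls off the work surface, if the arm or the gripper's body presses on something with over 40 N, if the wrist force passes 120 N, or if a joint passes its speed limit or range.

## Robot

A 6-joint arm with a two-finger parallel gripper is mounted at the origin on the work surface. World frame = base frame: x ahead of the robot, y to its left, z up, the work surface at z = 0. Lengths are in m, angles in rad, forces in N, time in s.
With the tool pointing down it reaches from about 0.2 to 0.875 m from the base axis. Payload 3.4 kg.
Tool frame: the origin (TCP) lies between the finger pads; the fingertips stand 25 mm ahead of it and the grasp point (between the pads) lies 6 mm ahead of it (r.nose_length is the z of the fingertips in the tool frame, in m); z points along the fingers, y is the line along which they close (so a half turn about z gives the same grasp; the last joint's range is limited). The gripper opens to 94 mm and grips with 3 to 60 N. Pads are 16 mm wide; open, the fingers measure 119 mm over their backs; the gripper's body (75 mm by 177 mm) begins 78 mm behind the grasp point.
Start: joints at [1.071, 0.276, 1.505, -0, 1.361, -0.121], TCP at [0.213, 0.534, 0.23] pointing down, gripper open.
Joint ranges: [-2.89, 2.89], [-0.75, 2.08], [0.22, 2.7], [-1.18, 4.32], [0.11, 2.71], [-2.7, 2.7]. Speed limits (rad/s): [2.57, 2.57, 3.14, 3.14, 3.14, 3.14].

## Interface

Orientations are given as a unit quaternion [w, x, y, z].
In Python, from plant import r, gripper_to, inverse_kinematics, vision, models, telemetry gives the robot as it stands. Calls block until the motion is done:
- r.move_to(position, orientation): joint-space move of the TCP to a pose.
- r.move_l(position, rot=None, vel=0.15, guard=None): straight line of the TCP; rot=None keeps the orientation; vel is the mean speed in m/s. With guard (N) it stops when the force on the tool has changed by that much, and returns True; else False.
- r.movej(angles): joint-space move.
- gripper_to(opening, f_grip=None): finger opening in m; f_grip is the grip in N (None keeps the last); returns when the fingers have stopped.
- r.hold(seconds).
- inverse_kinematics(position, orientation): joint angles nearest the present ones, or None.
- vision.snapshot(name): name is "side" or "top"; returns the picture (480x640x3 uint8, red, green, blue); there is no depth.
- vision.get_calibration(name): a dict with "fx", "fy", "cx", "cy" (pixels), "position" and "orientation" of the camera in the world. Camera axes: x right, y down, z forward; pixel columns grow to the right and rows downward; lengths in m; the calibration is good to about 2 mm. A picture is of the moment at which its call begins. get_calibration takes no time and is no camera call.
A pose or a line that the arm cannot do raises r.PlanningError and nothing moves.
- r.sign_off(): hands the job in; it is judged then, once.
Trained networks look in the newest picture that a camera, given by its name, has taken for a name from the list of things; names that differ only in an ending like _2 or _b are one class to them, and where a whole thing is asked for, a point or a joint stands for the part that bears it (a point fixed in the world has none). Each returns a list of dicts, best first, with "score" (0 to 1); they miss things now and then, are a little off and sometimes report something else, mostly with a low value. They report only what shows in the picture. A call takes as long as a camera call.
- models.boxes_of(thing, camera): "at" ([x, y, z] in m, in world coordinates, good to about 4 mm: the middle of the surface that is visible of it).
- models.regions_of(thing, camera): "pixels" (480x640 bool, what is visible of it).
- models.mark_of(thing, camera): "at" ([x, y, z] in m, in world coordinates, good to about 4 mm: a listed point, or the origin of a listed thing).
Readings, each from a call of its own:
- telemetry.current_t(): time.
- telemetry.current_joints(): joint angles.
- telemetry.current_dq(): joint speeds.
- telemetry.current_joint_efforts(): joint torques, N m.
- telemetry.current_ee_pos(): TCP position.
- telemetry.current_tool_rot(): TCP orientation.
- telemetry.current_wrist_force(): force on the tool from outside, world axes, zero at the start.
- telemetry.current_torque(): the same for the moment, N m.
- telemetry.current_opening(): finger opening in m.
- telemetry.current_finger_force(): force on a finger pad.
Only numpy, scipy, OpenCV 4.12 (cv2) and the standard library are available. Lean on these libraries where they do the work, as an engineer would, in place of code of your own. Each camera call takes 0.05 s, during which the arm holds its last target. There are 200 camera calls.

## Working session

There is one attempt and no reset: what is moved stays moved. The work goes in short steps, each a Python script; the robot and the scene stay as the last script left them, time stands still between calls to the robot, and variables do not carry over. Pictures are saved under pics/ and viewed, at most 10 in all, crops included, and the job is handed in when it is done.

```bash
ls; mkdir -p pics; cat > look.py <<'E'
import cv2
from plant import *
def save(cam,name):
    im=vision.snapshot(cam); cv2.imwrite(f'pics/{name}.png',im[:,:,::-1]); return im
E
python3 - <<'E'
from look import *
import numpy as np
for c in ("side","top"):
    save(c,c+"0"); k=vision.get_calibration(c); print(c,{a:np.round(b,4).tolist() for a,b in k.items()})
    for t in ("press","nest","lever_ball","lever_pivot","vial","vial_base","vial_cap","camera","lens","beaker","bottle","jar","spoon"):
        try: print(t,[(np.round(d["at"],3).tolist(),round(d["score"],2)) for d in models.mark_of(t,c)][:4])
        except Exception as e: print(t,e)
print(telemetry.current_t(), telemetry.current_tool_rot())
E
```

```text
pics
side {'fx': 538.363, 'fy': 538.363, 'cx': 317.8182, 'cy': 239.3052, 'position': [-0.2544, -0.7898, 0.9659], 'orientation': [-0.4115, 0.8259, -0.3407, 0.1802]}
press [([0.53, 0.23, 0.0], 0.68)]
nest [([0.532, 0.232, 0.024], 0.95)]
lever_ball [([0.566, 0.122, 0.157], 0.57)]
lever_pivot [([0.521, 0.117, 0.03], 0.69), ([0.568, -0.27, 0.118], 0.22)]
vial [([0.526, 0.235, 0.022], 0.73), ([0.511, 0.338, 0.01], 0.68), ([0.485, -0.157, 0.004], 0.65)]
vial_base [([0.527, 0.232, 0.024], 0.7), ([0.528, 0.232, -0.002], 0.42)]
vial_cap [([0.527, 0.235, 0.103], 0.83)]
camera [([0.51, -0.259, 0.004], 0.81)]
lens [([0.574, -0.269, 0.118], 0.61)]
beaker [([0.745, -0.031, -0.002], 0.73)]
bottle [([0.507, 0.524, -0.001], 0.84)]
jar [([0.519, -0.547, -0.004], 0.6), ([0.534, 0.231, 0.022], 0.48)]
spoon [([0.573, 0.009, 0.001], 0.73)]
top {'fx': 464.4494, 'fy': 464.4494, 'cx': 315.4497, 'cy': 239.4048, 'position': [0.4246, -0.0071, 1.3625], 'orientation': [0.0395, -0.7041, 0.7077, -0.0434]}
press [([0.526, 0.236, -0.001], 0.64)]
nest [([0.52, 0.233, 0.019], 0.91)]
lever_ball [([0.558, 0.124, 0.155], 0.68), ([0.528, 0.235, 0.101], 0.54)]
lever_pivot [([0.524, 0.12, 0.038], 0.91), ([0.521, 0.232, 0.024], 0.18)]
vial [([0.522, 0.236, 0.023], 0.49), ([0.482, -0.155, 0.002], 0.48), ([0.506, 0.342, 0.015], 0.47)]
vial_base [([0.52, 0.235, 0.019], 0.66)]
vial_cap [([0.529, 0.234, 0.101], 0.76)]
camera [([0.507, -0.263, -0.002], 0.66)]
lens [([0.568, -0.273, 0.12], 0.88)]
beaker [([0.747, -0.037, -0.0], 0.95)]
bottle [([0.504, 0.522, 0.002], 0.81)]
jar [([0.521, -0.551, 0.002], 0.89)]
spoon [([0.574, 0.013, 0.0], 0.67)]
1.4 [7.03983015e-06 1.88248469e-01 9.82121435e-01 3.92654422e-05]
```

View pics/side0.png

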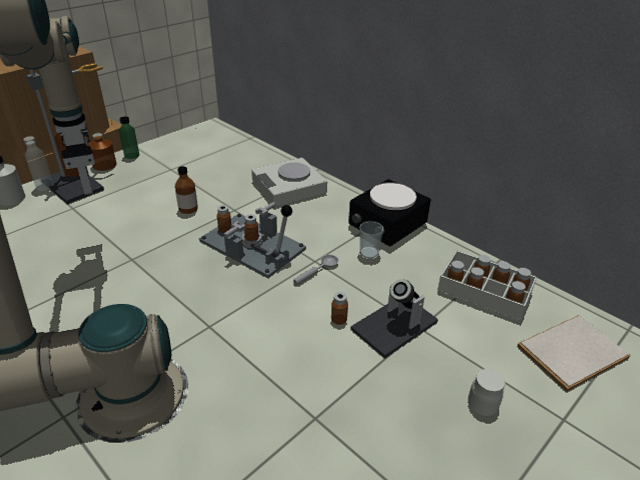

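View pics/top0.png

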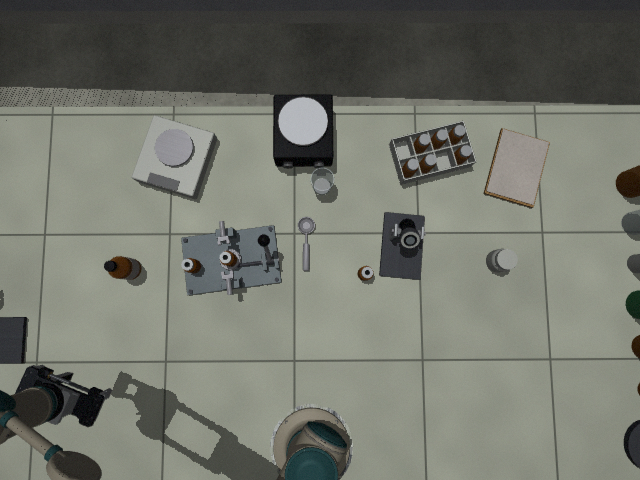

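The press (nest near pixel (229,258) in top) is yawed slightly, with its lever ball at (264,240). The camera's lens is at about (410,240) in top and (402,290) in side. I'll average the marks, get the yaws, and look closely at the lens.

```bash
cat >> look.py <<'E'
import numpy as np
from scipy.spatial.transform import Rotation as R
def cal(c):
    k=vision.get_calibration(c); q=k["orientation"]
    return k,R.from_quat([q[1],q[2],q[3],q[0]]).as_matrix(),np.array(k["position"])
def project(c,P):
    k,M,p=cal(c); q=(np.atleast_2d(P)-p)@M
    return np.c_[k["fx"]*q[:,0]/q[:,2]+k["cx"],k["fy"]*q[:,1]/q[:,2]+k["cy"]]
def toplane(c,uv,z):
    k,M,p=cal(c); uv=np.atleast_2d(uv)
    d=np.c_[(uv[:,0]-k["cx"])/k["fx"],(uv[:,1]-k["cy"])/k["fy"],np.ones(len(uv))]@M.T
    return p+d*((z-p[2])/d[:,2])[:,None]
E
python3 - <<'E'
from look import *
for c in ("side","top"):
    im=vision.snapshot(c)
    for t in ("press","camera"):
        m=models.regions_of(t,c)[0]["pixels"].astype(np.uint8)
        ct=max(cv2.findContours(m,0,2)[0],key=cv2.contourArea)[:,0].astype(float)
        w=toplane(c,ct,0.012)[:,:2].astype(np.float32)
        print(c,t,m.sum(),cv2.minAreaRect(w))
    u=project(c,[.571,-.27,.12])[0]; x,y=int(u[0]),int(u[1])
    cv2.imwrite(f"pics/lens_{c}.png",cv2.resize(im[y-38:y+37,x-50:x+50][:,:,::-1],None,fx=7,fy=7,interpolation=cv2.INTER_CUBIC)); print(c,x-50,y-38)
    for t in ("nest","lever_pivot","lever_ball","vial_cap","lens","camera"):
        L=[]
        for i in range(6):
            vision.snapshot(c); d=models.mark_of(t,c)
            if d: L.append(d[0]["at"])
        print(c,t,np.round(np.median(L,0),4),np.round(np.std(L,0),4),len(L))
E
```

```text
side press 3646 ((0.5805562734603882, 0.23139715194702148), (0.3107302188873291, 0.2830318808555603), 6.640941143035889)
side camera 3334 ((0.5845158100128174, -0.2566640377044678), (0.1688760370016098, 0.2472938448190689), 87.06706237792969)
side 350 249
side nest [0.5317 0.2316 0.0228] [0.0014 0.0012 0.0017] 6
side lever_pivot [0.5212 0.1162 0.0322] [0.0009 0.0003 0.0011] 6
side lever_ball [0.5628 0.1222 0.1597] [0.0012 0.0017 0.0015] 6
side vial_cap [0.5244 0.2332 0.1038] [0.001  0.0013 0.0009] 6
side lens [ 0.5714 -0.2704  0.1192] [0.0009 0.0014 0.0008] 6
side camera [ 5.071e-01 -2.622e-01  4.000e-04] [0.0007 0.0017 0.0012] 6
top press 5117 ((0.5348304510116577, 0.23320272564888), (0.21608507633209229, 0.27418601512908936), 7.556734085083008)
top camera 2655 ((0.5650237798690796, -0.269940048456192), (0.12541666626930237, 0.18965791165828705), 84.19833374023438)
top 360 200
top nest [0.5222 0.2329 0.0219] [0.0013 0.0014 0.0006] 6
top lever_pivot [0.5223 0.117  0.0388] [0.0011 0.0011 0.0011] 6
top lever_ball [0.562  0.1204 0.1545] [0.0012 0.0014 0.0012] 5
top vial_cap [0.5282 0.2341 0.1012] [0.0017 0.0016 0.0406] 5
top lens [ 0.5692 -0.2708  0.1206] [0.0665 0.0875 0.0457] 6
top camera [ 5.055e-01 -2.624e-01  2.000e-04] [0.0009 0.0022 0.0017] 6
```

View pics/lens_side.png

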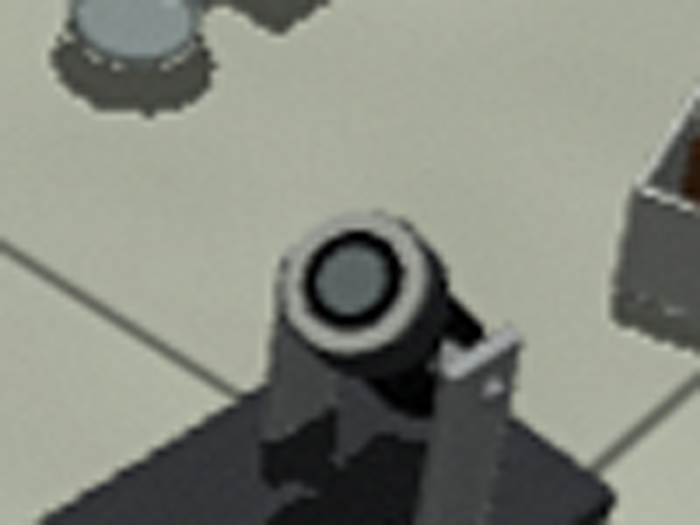

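View pics/lens_top.png

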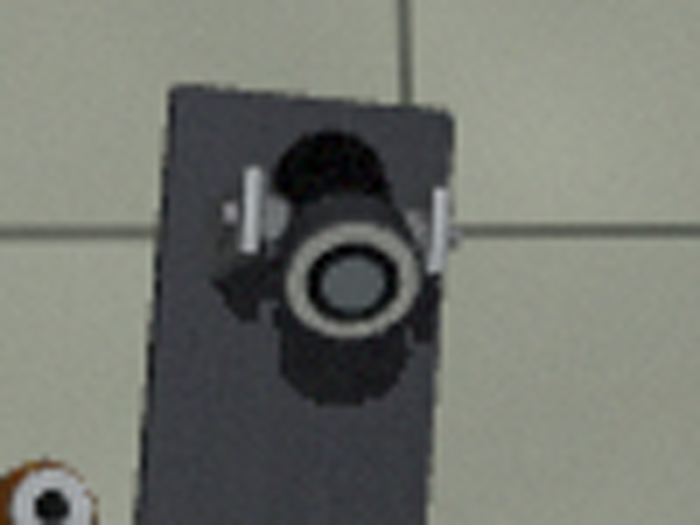

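Both crops show the light front ring clearly, centred at about (401,289) in side and (410,240) in top. I'll fit a 3D circle to its outline in both views to get the lens axis.

```bash
cat > fit.py <<'E'
from look import *
from scipy.optimize import least_squares
S=7; E={}
for c,(x,y),ctr in (("side",(350,249),(357,283)),("top",(360,200),(353,278))):
    g=cv2.imread(f"pics/lens_{c}.png",0); g=cv2.GaussianBlur(g,(9,9),0).astype(float)
    # dark->bright boundary inner edge of ring, and glass/black; use radial rays: inner edge of light ring
    P=[]
    for a in np.linspace(0,2*np.pi,120,endpoint=False):
        rr=np.arange(25,75); v=cv2.remap(g.astype(np.float32),(ctr[0]+rr*np.cos(a)).astype(np.float32)[None],(ctr[1]+rr*np.sin(a)).astype(np.float32)[None],1)[0]
        i=v.argmin(); up=np.where(v[i:]>0.5*(v[i]+v[i:i+26].max()))[0]
        if len(up): r=rr[i+up[0]]; P.append((ctr[0]+r*np.cos(a),ctr[1]+r*np.sin(a)))
    P=np.array(P,np.float32); e=cv2.fitEllipse(P); print(c,"inner ring ellipse",np.round(e[0],1),np.round(e[1],1),round(e[2],1))
    E[c]=((P+.5)/S-.5+[x,y])
def axis(yaw,t): return R.from_euler("ZY",[yaw,-t]).as_matrix()
th=np.linspace(0,2*np.pi,180)
def res(p,yaw=None):
    M=axis(p[5] if yaw is None else yaw,p[4]); C=p[:3]
    W=C+p[3]*(np.cos(th)[:,None]*M[:,0]+np.sin(th)[:,None]*M[:,1]); out=[]
    for j,c in enumerate(("side","top")):
        q=project(c,W)
        d=np.linalg.norm(E[c][:,None]-q[None],axis=2).argmin(1)
        t=np.roll(q,-1,0)[d]-np.roll(q,1,0)[d]; n=np.c_[t[:,1],-t[:,0]]/np.linalg.norm(t,axis=1)[:,None]
        out.append(((E[c]-q[d])*n).sum(1))
    return np.concatenate(out)
for yaw in (-.1,None):
    s=least_squares(res,[.57,-.27,.12,.019,.5,-.1],args=(yaw,),loss="soft_l1",f_scale=.3,diff_step=1e-4,x_scale=[.01,.01,.01,.01,.2,.2])
    print(yaw,np.round(s.x,4),np.sqrt(np.mean(s.fun**2)))
E
python3 fit.py
```

```text
side inner ring ellipse [352.4 280.5] [ 96.5 106.5] 44.8
top inner ring ellipse [354.4 290.7] [ 91.9 106.6] 162.2
-0.1 [ 0.5683 -0.2694  0.1177  0.0181  0.619  -0.1   ] 0.8642197063909498
None [ 0.5683 -0.2694  0.1177  0.0182  0.6263 -0.1238] 0.8616388823980827
```

```bash
cat > fit2.py <<'E'
exec(open('fit.py').read().split("def axis")[0].split("S=7")[0])
S=7;E={};I={}
for c,(x,y),ctr in (("side",(350,249),(352,279)),("top",(360,200),(353,281))):
    g=cv2.imread(f"pics/lens_{c}.png",0)
    cut=g[ctr[1]-90:ctr[1]+90,ctr[0]-95:ctr[0]+95]
    d=(g<75).astype(np.uint8)   # black annulus round the glass
    n,l=cv2.connectedComponents(d)
    # annulus = component enclosing ctr
    k=l[ctr[1],ctr[0]+np.argmin(g[ctr[1],ctr[0]:ctr[0]+60])]
    ct,h=cv2.findContours((l==k).astype(np.uint8),cv2.RETR_CCOMP,cv2.CHAIN_APPROX_NONE)
    for q in ct:
        if len(q)>60: e=cv2.fitEllipse(q); print(c,len(q),np.round(e[0],1),np.round(e[1],1),round(e[2]),"asp",round(e[1][0]/e[1][1],3))
    print([g[ctr[1],ctr[0]+i] for i in range(-90,95,8)])
E
python3 fit2.py
```

```text
side 279 [352.5 280.5] [ 93.6 103.6] 45 asp 0.904
side 183 [351.1 279.8] [60.2 67.6] 45 asp 0.892
[np.uint8(172), np.uint8(171), np.uint8(132), np.uint8(132), np.uint8(153), np.uint8(92), np.uint8(0), np.uint8(74), np.uint8(97), np.uint8(96), np.uint8(93), np.uint8(94), np.uint8(96), np.uint8(94), np.uint8(98), np.uint8(78), np.uint8(20), np.uint8(24), np.uint8(116), np.uint8(157), np.uint8(129), np.uint8(59), np.uint8(24), np.uint8(74)]
top 250 [352.1 282.3] [79.7 94.5] 79 asp 0.844
top 154 [352.5 283.6] [47. 58.] 84 asp 0.81
[np.uint8(28), np.uint8(32), np.uint8(29), np.uint8(92), np.uint8(129), np.uint8(100), np.uint8(15), np.uint8(24), np.uint8(89), np.uint8(86), np.uint8(85), np.uint8(85), np.uint8(85), np.uint8(83), np.uint8(84), np.uint8(61), np.uint8(7), np.uint8(70), np.uint8(122), np.uint8(106), np.uint8(39), np.uint8(28), np.uint8(74), np.uint8(138)]
```

```bash
cat >> fit2.py <<'E'
    q=sorted([q for q in ct if len(q)>60],key=len)
    E[c]=[((a[:,0]+.5)/S-.5+[x,y]) for a in (q[0],q[-1])]
from scipy.optimize import least_squares
th=np.linspace(0,2*np.pi,180)
def res(p,yaw=-.1):
    M=R.from_euler("ZY",[yaw,-p[3]]).as_matrix(); out=[]
    # per view image shift (2 px each for top) absorbs calibration error
    for j,c in enumerate(("side","top")):
        for i in (0,1):
            W=p[:3]+p[4+i+2*j]*(np.cos(th)[:,None]*M[:,0]+np.sin(th)[:,None]*M[:,1])
            q=project(c,W)+(p[8:10] if j else -p[8:10]); d=np.linalg.norm(E[c][i][:,None]-q[None],axis=2).argmin(1)
            t=np.roll(q,-1,0)[d]-np.roll(q,1,0)[d]; n=np.c_[t[:,1],-t[:,0]]/np.linalg.norm(t,axis=1)[:,None]
            out.append(((E[c][i]-q[d])*n).sum(1))
    return np.concatenate(out+[p[8:10]*3])
for yaw in (-.13,-.1,-.07):
    s=least_squares(res,[.57,-.27,.12,.6,.011,.018,.011,.018,0,0],kwargs=dict(yaw=yaw),diff_step=1e-4)
    print(yaw,np.round(s.x,4),np.sqrt(np.mean(s.fun**2)))
E
python3 fit2.py | grep -v uint
```

```text
side 279 [352.5 280.5] [ 93.6 103.6] 45 asp 0.904
side 183 [351.1 279.8] [60.2 67.6] 45 asp 0.892
top 250 [352.1 282.3] [79.7 94.5] 79 asp 0.844
top 154 [352.5 283.6] [47. 58.] 84 asp 0.81
-0.13 [ 0.5684 -0.2693  0.1177  0.6678  0.0114  0.0176  0.0108  0.018   0.0292
 -0.0106] 0.1268422622744286
-0.1 [ 0.5684 -0.2693  0.1177  0.6677  0.0113  0.0175  0.0108  0.018   0.0289
 -0.0109] 0.12579818927796366
-0.07 [ 0.5684 -0.2693  0.1177  0.6668  0.0113  0.0174  0.0108  0.0181  0.0279
 -0.0131] 0.12828663164877288
```

Lens is at ≈(0.569, −0.270, 0.119) with tilt ≈0.64–0.67 and yaw −0.10; press yaw is ≈0.135. Next I pull the lever with closed fingers.

```bash
cat >> look.py <<'E'
PY=.135; NEST=np.array([.5265,.2335,.022]); px=np.array([np.cos(PY),np.sin(PY),0]); py=np.array([-np.sin(PY),np.cos(PY),0])
BALL=np.array([.564,.122,.157])
LENS=np.array([.5693,-.270,.119]); LT=.65; LY=-.10
def quat(z,y):
    q=R.from_matrix(np.c_[np.cross(y,z),y,z]).as_quat(); return np.array([q[3],*q[:3]])
DOWN=quat(np.array([0,0,-1.]),py)
E
python3 - <<'E'
from look import *
gripper_to(0.0,20)
P=BALL+px*.048; P[2]=.165
r.move_to(P+[0,0,.12],DOWN)
r.move_l(P,DOWN,vel=.12)
print(telemetry.current_t(),telemetry.current_wrist_force())
Q=P-px*(.048+.089-.024+.014)
print("guard",r.move_l(Q,vel=.06,guard=20))
e=telemetry.current_ee_pos(); print("tcp rel ball along px",(np.array(e)-BALL)@px, telemetry.current_wrist_force())
r.hold(.3); save("side","stop")
for t in ("lever_ball",):
  for c in ("side","top"):
    vision.snapshot(c); print(c,models.mark_of(t,c)[:1])
print(telemetry.current_t())
E
```

```text
13.525 [ 0.56488359 -0.06071429 -0.94572973]
guard True
tcp rel ball along px -0.05983144803299812 [ 7.28711633  1.0899634  -1.17841232]
side [{'at': [0.4778, 0.1112, 0.1605], 'score': 0.78}]
top []
15.8167
```

```bash
python3 -c "
import cv2
i=cv2.imread('pics/stop.png')[170:290,180:340];cv2.imwrite('pics/stopc.png',cv2.resize(i,None,fx=4,fy=4,interpolation=2))"
```

```text
(no output)
```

View pics/stopc.png

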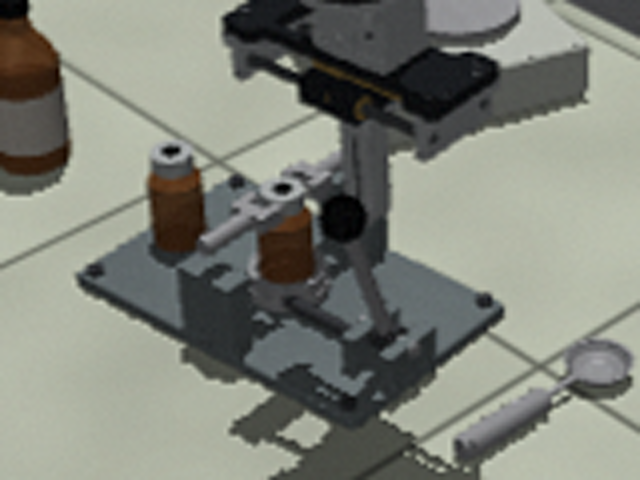

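The lever (ball at about (345,215) in the crop) is over to −x, with the jaws on the cap and the vial standing. The force reads only ~7 N, so I'll press gently further to be sure it is on the stop.

```bash
python3 - <<'E'
from look import *
for i in range(8):
    g=r.move_l(np.array(telemetry.current_ee_pos())-px*.002,vel=.02); 
    f=np.array(telemetry.current_wrist_force())@px; print(g,(np.array(telemetry.current_ee_pos())-BALL)@px,f)
    if f>18: break
r.hold(.3); print(np.array(telemetry.current_wrist_force())@px,telemetry.current_t())
E
```

```text
False -0.056592262676466304 8.607759042026027
False -0.054749961910620544 8.340423781592477
False -0.053118979227065946 9.04679567208115
False -0.05165322942778213 8.359233673064452
False -0.05025894728876903 7.220619604179476
False -0.0489741251575345 7.0699398449604525
False -0.047770347322914186 7.208659081370489
False -0.04665085583682007 7.353276138916459
6.141400223149588 18.1667
```

The arm is compliant, so steps relative to the measured pose crept backwards; I'll use absolute targets.

```bash
python3 - <<'E'
from look import *
P=np.array([*BALL[:2],.165])
for s in np.arange(-.056,-.100,-.004):
    r.move_l(P+px*s,vel=.04); r.hold(.1)
    f=np.array(telemetry.current_wrist_force())@px; print(round(s,3),(np.array(telemetry.current_ee_pos())-BALL)@px,f)
    if f>17: break
r.hold(.2); print(telemetry.current_t())
E
```

```text
-0.056 -0.05209427574845973 6.295144841046943
-0.06 -0.056195657412260014 8.081981592727812
-0.064 -0.060061687377276185 8.58507555900145
-0.068 -0.06272643492252677 9.917430095601045
-0.072 -0.0631972436107734 17.29318009257296
20.225
```

At the stop: position saturates while force climbs to 17 N. Now I let it back, lift clear and check.

```bash
python3 - <<'E'
from look import *
P=np.array([*BALL[:2],.165])
r.move_l(P+px*.05,vel=.08); r.hold(.3)
r.move_l(P+px*.05+[0,0,.10],vel=.2)
im=save("side","rest")
for t in ("lever_ball","vial_cap","nest"): print(t,[(np.round(d["at"],4),round(d["score"],2)) for d in models.mark_of(t,"side")[:2]])
gripper_to(.09,20)
G=NEST+[0,0,.044]   # TCP 44 mm above base => grasp point 38 mm above base
r.move_to(G+[0,0,.15],DOWN)
cv2.imwrite("pics/rest2.png",cv2.resize(vision.snapshot("side")[150:290,170:350][:,:,::-1],None,fx=4,fy=4,interpolation=2))
print(telemetry.current_t(),telemetry.current_ee_pos(),telemetry.current_opening())
E
```

```text
lever_ball []
vial_cap [(array([0.5244, 0.234 , 0.1043]), 0.69), (array([0.5284, 0.2344, 0.021 ]), 0.62)]
nest [(array([0.5307, 0.2329, 0.0251]), 0.6)]
25.1333 [0.52829811 0.23283999 0.21692841] 0.08982160709031745
```

View pics/rest2.png

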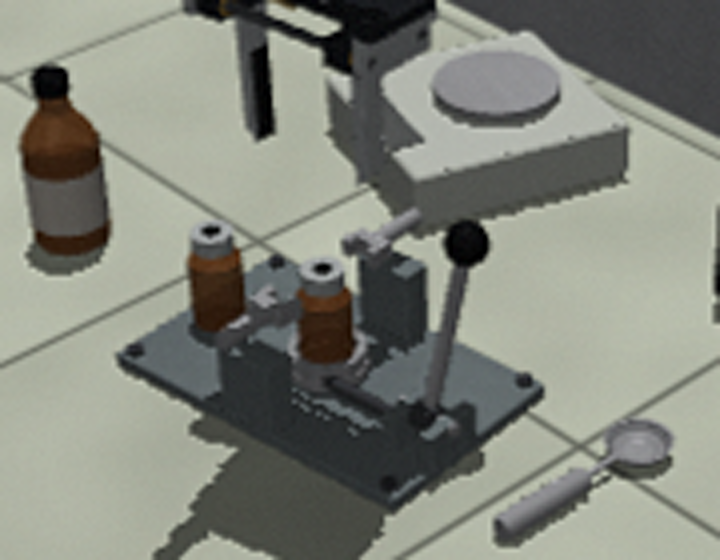

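The lever is back at rest (ball at (465,243)), the jaws are open and the vial stands in the nest. Descend and grasp.

```bash
python3 - <<'E'
from look import *
G=NEST+[0,0,.045]
r.hold(.1)
print(r.move_l(G,DOWN,vel=.1,guard=10),telemetry.current_ee_pos(),telemetry.current_wrist_force())
gripper_to(0.03,25); print(telemetry.current_opening(),telemetry.current_finger_force(),telemetry.current_wrist_force(),telemetry.current_ee_pos())
e=np.array(telemetry.current_ee_pos())
r.move_l(e+[0,0,.16],vel=.15)
# final pose feasibility
a=R.from_euler("ZY",[LY,-LT]).as_matrix(); lz,ly=a[:,2],a[:,1]
F=quat(-lz,ly); off=.045
for d in (.10,.16): print(d,inverse_kinematics(LENS+lz*(d+off),F))
print(lz,telemetry.current_t(),telemetry.current_opening(),telemetry.current_finger_force(),e)
vision.snapshot("side")
for t in ("vial_cap","vial_base"): print(t,[(np.round(d["at"],4),round(d["score"],2)) for d in models.mark_of(t,"side")[:2]])
print(telemetry.current_ee_pos())
E
```

```text
False [0.52695657 0.23365597 0.06761202] [-0.03815715 -0.17412482  0.02853589]
0.04038816525762871 25.000029799703043 [-0.89388002 -0.64497064  0.72695239] [0.5265185  0.23345291 0.06698646]
0.1 None
0.16 None
[-0.60216299  0.06041783  0.7960838 ] 28.9083 0.04044051378145127 24.999808176071383 [0.5265185  0.23345291 0.06698646]
vial_cap [(array([0.5259, 0.2357, 0.2632]), 0.85), (array([0.5733, 0.0078, 0.0043]), 0.61)]
vial_base []
[0.52603426 0.23330957 0.22594417]
```

```bash
python3 - <<'E'
from look import *
a=R.from_euler("ZY",[LY,-LT]).as_matrix(); lz,ly=a[:,2],a[:,1]
print(np.round(telemetry.current_joints(),2))
for deg in range(-180,180,15):
    y=R.from_rotvec(lz*np.radians(deg)).apply(ly); F=quat(-lz,y)
    o=[inverse_kinematics(LENS+lz*(d+.045),F) for d in (.10,.16)]
    if o[0] is not None: print(deg,[None if q is None else np.round(q,2) for q in o])
for LTt in (0,.2,.4,.55,.65):
    lz=R.from_euler("ZY",[LY,-LTt]).as_matrix()[:,2]; print(LTt,inverse_kinematics(LENS+lz*.145,quat(-lz,ly-lz*(ly@lz))))
E
```

```text
[ 0.3   0.28  1.51  0.    1.35 -1.41]
-180 [array([-0.94, -0.  ,  2.04,  0.7 ,  0.77,  0.3 ]), array([-1.02, -0.1 ,  1.99,  0.65,  0.93,  0.34])]
-165 [array([-0.94, -0.  ,  2.04,  0.7 ,  0.77,  0.04]), array([-1.02, -0.1 ,  1.99,  0.65,  0.93,  0.08])]
-150 [array([-0.94, -0.  ,  2.04,  0.7 ,  0.77, -0.22]), array([-1.02, -0.1 ,  1.99,  0.65,  0.93, -0.19])]
-135 [array([-0.94, -0.  ,  2.04,  0.7 ,  0.77, -0.48]), array([-1.02, -0.1 ,  1.99,  0.65,  0.93, -0.45])]
-120 [array([-0.94, -0.  ,  2.04,  0.7 ,  0.77, -0.74]), array([-1.02, -0.1 ,  1.99,  0.65,  0.93, -0.71])]
-105 [array([-0.94, -0.  ,  2.04,  0.7 ,  0.77, -1.  ]), array([-1.02, -0.1 ,  1.99,  0.65,  0.93, -0.97])]
-90 [array([-0.94, -0.  ,  2.04,  0.7 ,  0.77, -1.27]), array([-1.02, -0.1 ,  1.99,  0.65,  0.93, -1.23])]
-75 [array([-0.94, -0.  ,  2.04,  0.7 ,  0.77, -1.53]), array([-1.02, -0.1 ,  1.99,  0.65,  0.93, -1.49])]
-60 [array([-0.94, -0.  ,  2.04,  0.7 ,  0.77, -1.79]), array([-1.02, -0.1 ,  1.99,  0.65,  0.93, -1.76])]
-45 [array([-0.94, -0.  ,  2.04,  0.7 ,  0.77, -2.05]), array([-1.02, -0.1 ,  1.99,  0.65,  0
[... 832 characters left out ...]
1 ,  1.99,  0.65,  0.93,  1.39])]
135 [array([-0.94, -0.  ,  2.04,  0.7 ,  0.77,  1.09]), array([-1.02, -0.1 ,  1.99,  0.65,  0.93,  1.12])]
150 [array([-0.94, -0.  ,  2.04,  0.7 ,  0.77,  0.83]), array([-1.02, -0.1 ,  1.99,  0.65,  0.93,  0.86])]
165 [array([-0.94, -0.  ,  2.04,  0.7 ,  0.77,  0.57]), array([-1.02, -0.1 ,  1.99,  0.65,  0.93,  0.6 ])]
0 [-5.53218257e-01  3.44705842e-01  1.32121342e+00 -4.44089210e-16
  1.47567340e+00 -2.02401458e+00]
0.2 [-0.63644032  0.20390043  1.54560613  0.10827367  1.22147475 -2.13562063]
0.4 [-0.74812419  0.08712811  1.76531987  0.28632952  0.98336984 -2.34157189]
0.55 [-0.85447661  0.02290414  1.9278265   0.50310625  0.83678425 -2.5995617 ]
0.65 None
```

```bash
python3 - <<'E'
from look import *
a=R.from_euler("ZY",[LY,-LT]).as_matrix(); lz,ly=a[:,2],a[:,1]
F=quat(-lz,R.from_rotvec(lz*np.radians(-90)).apply(ly))
r.move_l(np.array(telemetry.current_ee_pos())+[0,0,.09],vel=.2)
r.move_to(LENS+lz*(.17+.045),F); print(telemetry.current_t())
r.move_l(LENS+lz*(.10+.045),F,vel=.08); r.hold(.3)
e=np.array(telemetry.current_ee_pos()); print(e,LENS+lz*.145-e,telemetry.current_opening(),telemetry.current_finger_force())
for c in ("side","top"):
    im=vision.snapshot(c)
    for t in ("vial_cap","vial_base","lens"): print(c,t,[(np.round(d["at"],4),round(d["score"],2)) for d in models.mark_of(t,c)[:2]])
    x,y=project(c,LENS+lz*.1)[0].astype(int); u=project(c,np.array([LENS,LENS+lz*.1,LENS+lz*.178]))
    cut=cv2.resize(im[y-60:y+60,x-75:x+75][:,:,::-1],None,fx=5,fy=5,interpolation=2)
    for p in u: cv2.circle(cut,tuple(int(v) for v in (p-[x-75,y-60]+.5)*5),4,(0,255,0),1)
    cv2.imwrite(f"pics/end_{c}.png",cut)
q=telemetry.current_tool_rot(); print("lz exp",lz,"got",-R.from_quat([*q[1:],q[0]]).as_matrix()[:,2],telemetry.current_t())
E
```

```text
31.4583
[ 0.48190194 -0.2613996   0.23479563] [ 8.44210590e-05  1.60180273e-04 -3.63477519e-04] 0.04069470768240998 24.99985066402587
side vial_cap [(array([ 0.5203, -0.5496, -0.0038]), 0.29)]
side vial_base [(array([ 0.5079, -0.2663,  0.2016]), 0.97), (array([0.5272, 0.2312, 0.0013]), 0.61)]
side lens [(array([ 0.5716, -0.2697,  0.1168]), 0.87), (array([ 0.5075, -0.2619,  0.1989]), 0.37)]
top vial_cap [(array([ 0.4638, -0.2571,  0.2621]), 0.46), (array([0.5005, 0.5217, 0.0042]), 0.42)]
top vial_base [(array([ 0.5046, -0.2644,  0.195 ]), 0.45)]
top lens [(array([ 0.5685, -0.2731,  0.1195]), 0.75)]
lz exp [-0.60216299  0.06041783  0.7960838 ] got [-0.60216507  0.06045419  0.79607947] 33.1833
```

View pics/end_side.png

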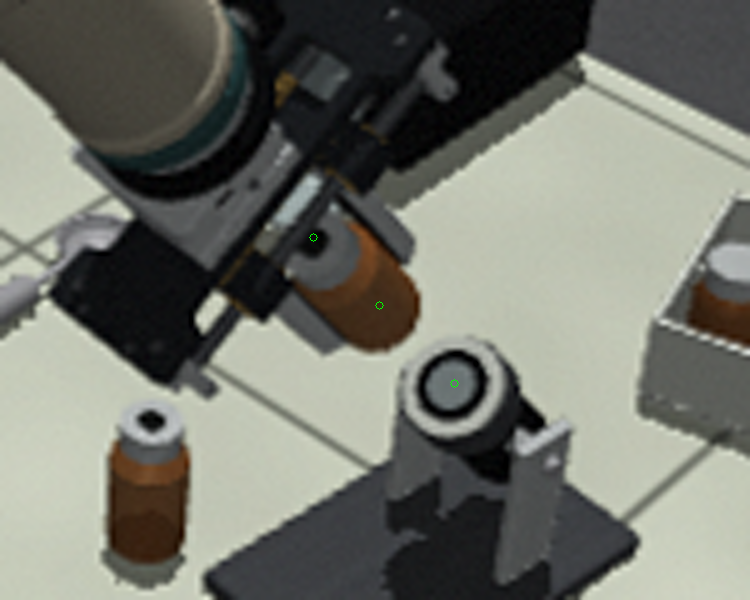

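View pics/end_top.png

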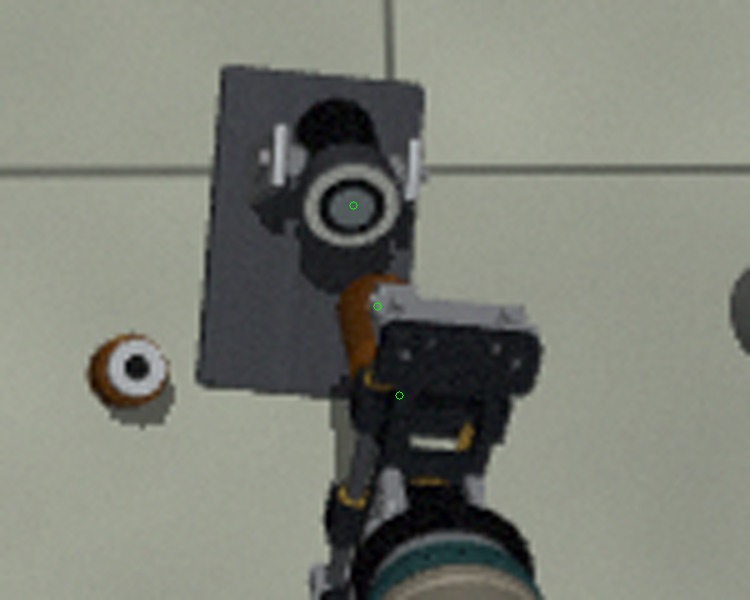

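The vial is held upright along the lens axis. Its base (side crop (379,306)) lies on the line from the lens (454,384), the cap is away from the lens, and the marks agree within a few mm. Handing in.

```bash
python3 -c "
from plant import *
print(r.sign_off(),telemetry.current_t())"
```

```text
the job is handed in; nothing more can be done
the job is handed in; nothing more can be done
```

I crimped the vial, let the lever return to rest, and handed in the job with the vial held in front of the lens: base about 100 mm away, cap away from the lens. No verdict came back, and the lens tilt (0.65 rad) is my estimate from the pictures, good to roughly ±0.05 rad.

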